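# Start a strip reading on the analyser

### The job

Start a reading with closed fingers only: first switch the analyser on by pressing down the raised far end of the power rocker, then push the strip cassette standing half out of the bay fully home against its stop, then press the square lock key fully down, where it stays, and last press the bar-shaped start key fully down for a moment and let it come up again. Do not pick up or lift the cassette, do not press the round stop key, and do not press start before all the rest is done. Leave everything else on and around the analyser as it stands.

Things in the scene. Friction and masses are not known exactly. Their poses are not given: they have to be found in the camera images.
- analyser: The strip analyser, fixed to the bench: a white box 260 (x) x 280 (y) x 85 mm high. Origin under its centre at bench level; x points from its front face (towards the robot, at x = -130 mm) to its back, y to the left as the robot sees it, z up.
- bay_mouth (a point): Middle of the bay's floor at the analyser's front face (y = +45 mm in its frame), 12 mm above the bench; axes as the analyser's. The bay is a slot 88 mm wide, ceiling 55 mm above the bench, stop 115 mm in. A black loading tray 12 mm thick reaches 110 mm out of it towards the robot, with rails 24 mm high (from the bench) at both sides.
- panel (a point): Middle of the key panel on the analyser's top, 85 mm above the bench; axes as the analyser's. Four controls of the same brushed aluminium stand in one row along y, at y = -99, -33, +33 and +99 mm from here, aligned with the analyser: rocker, square, bar, round. Which one has which place changes from start to start.
- cassette: Black strip cassette in the bay, loose, 0.14 to 0.28 kg: tray 84 mm wide, 150 mm long, 30 mm high, with an end plate at the robot's side 10 mm thick, 84 mm wide, top 66 mm above the bench. Origin at the centre of its underside, 12 mm above the bench; axes as the analyser's. Starts 40 to 65 mm short of home.
- cassette_end (a point): Centre of the outer (robot-side) face of the cassette's end plate, 47 mm above the bench. Pushed along the analyser's +x the cassette slides, 2 mm play at each side, 1 to 4 N of friction. Home against the stop, this point is 165 mm before the analyser's origin (x = -165 mm in its frame): the end plate then still stands 35 mm out of the front face.
- rocker_press (a point): Point on top of the power rocker's far half, 21 mm from its pivot; moves with it. The rocker is a flat paddle 60 (along the analyser's x) x 36 mm, pivot at mid-length, its top 101 mm above the bench there. Off: far end (+x) up 10 degrees. On: far end down 10 degrees, this point 7.5 mm lower. About 2 N here tips it; it stays where left.
- rocker (a joint): Rocker angle, rad: 0 off (far end up), 0.36 fully on (far end down), against a stop.
- lock_top (a point): Centre of the top face of the square lock key, 28 x 28 mm, 101 mm above the bench when up; moves with the key. Pressed, it slides down 6 mm against about 2.5 N to a stop and stays down.
- lock (a joint): Travel of the square lock key, m: 0 up, 0.006 fully down.
- start_top (a point): Centre of the top face of the start key, a long bar 54 (along the analyser's x) x 16 mm, 101 mm above the bench when up; moves with the key. Spring return: 1.2 N to begin, 4.8 N when fully down (6 mm), then a stop.
- start (a joint): Travel of the bar-shaped start key, m: 0 up, 0.006 fully down.
- stop_top (a point): Centre of the top face of the round stop key, 30 mm across, 101 mm above the bench when up, sprung like the start key. Not to be pressed.
- stop (a joint): Travel of the round stop key, m: 0 up, 0.006 fully down.
- spare: The spare strip cassette, same make as the one in the bay, lying on the bench beside the loading tray. 150 x 84 mm, end plate 54 mm high. Origin at the centre of its underside. Bystander.
- jar: Small clear capped jar, 44 mm across, 55 mm tall, standing on the analyser's top behind the controls. Origin at the centre of its underside. Bystander.
- vial: Amber capped vial, 32 mm across, 60 mm tall, standing on the bench left of the loading tray. Origin at the centre of its underside. Bystander.
- tube_rack: White rack of capped tubes, 130 x 50 x 86 mm, on the bench left of the analyser. Origin at the centre of its underside. Bystander.
- tip_box: Blue tip box with clear cover, 85 x 120 x 67 mm, on the bench right of the analyser. Origin at the centre of its underside. Bystander.
- pipette: White pipette lying on the bench to the right, 245 mm long, 26 mm high. Origin at the centre of its underside. Bystander.
- reagent: White capped bottle, 56 mm across, 85 mm tall, on the bench at the right side of the analyser, near its front. Origin at the centre of its underside. Bystander.

How it is judged:
By the outcome, as a careful person would: the job done as asked, in the order asked, and still so for the second after the job is handed in, with the robot touching nothing.
It also fails if it takes over 48 s, if anything falls off the work surface, if the arm or the gripper's body presses on something with over 40 N, if the wrist force passes 120 N, or if a joint passes its speed limit or range.

### The arm

A 6-joint arm with a two-finger parallel gripper is mounted at the origin on the work surface. World frame = base frame: x ahead of the robot, y to its left, z up, the work surface at z = 0. Lengths are in m, angles in degrees, forces in N, time in s.
With the tool pointing down it reaches from about 0.3 to 0.75 m from the base axis. Payload 8.5 kg.
Tool frame: the origin (TCP) lies on the mounting face of the last link; the fingertips stand 166 mm ahead of it and the grasp point (between the pads) lies 147 mm ahead of it; z points along the fingers, x is the direction in which the jaws open and shut, and the axes are right-handed (so a half turn about z gives the same grasp; the last joint's range is limited). The gripper opens to 88 mm and grips with 3 to 60 N. Pads are 18 mm wide; open, the fingers measure 123 mm over their backs; the gripper's body (75 mm by 187 mm) begins 45 mm behind the grasp point.
Start: joints at [-12.336, 21.807, 74.336, -0, 83.858, -12.336], TCP at [0.55, 0, 0.405] pointing down, gripper open.
Joint ranges: [-178.18, 178.18], [-50.72, 133.34], [12.68, 142.11], [-81.47, 261.47], [9.98, 163.14], [-165.26, 165.26]. Speed limits (degrees/s): [136.94, 136.94, 180, 180, 180, 180].

### API

Orientations are given as a 3x3 rotation matrix whose columns are the frame's x, y, z axes.
In Python, from rig import bot, viewer gives the robot as it stands.
- The arm moves only by the shell command python3 -m creep 'ROWS' [OPENING] [FORCE]. ROWS is JSON, a list that holds one entry, the list of rows, each a list of 6 numbers: the shift along the tool's x, y, z in m, then the turn, a rotation vector about the tool's x, y, z in degrees. In form: [[[tx, ty, tz, rx, ry, rz], ...]]. A call has 1 to 8 rows; each row is the pose to reach, as a shift and turn from the pose commanded when the call began, along the tool's axes at that moment; what a row does not reach only later rows make up. A row lasts 1/8 s, in which the tool goes at most 62.5 mm and 10.7 degrees, less where a joint would pass 70% of its speed; a pose out of reach is approached as far as the arm can. A call with a gripper value outside its range is refused whole. OPENING is the closure, from -1 (fully open) to 1 (shut), set as the call begins (- or left out, the last holds). The fingers move at their own pace and stop on an object; FORCE is the grip in N (left out, the last holds). Time passes only in rows, so rows that repeat a pose let the fingers close. It gives the time, the measured TCP pose, the force and the opening at its end, in the units of the state.
- bot.sense(): the state, without advancing time (a new reading comes with each control period).
- viewer.grab_frame(name): name is "scene" or "side" or "wrist"; returns a dict with "color" (384x512x3 uint8, red, green, blue), "fx", "fy", "cx", "cy" (pixels), "view" (4x4, takes a point from world to camera coordinates). Camera axes: x right, y down, z forward; pixel columns grow to the right and rows downward; lengths in m; the calibration is good to about 2 mm. A picture is of the moment at which its call begins. There is no depth.
- bot.finish_job(): hands the job in, once; it reports no verdict.
The state is a dict: "time": time; "qpos": joint angles; "dq": joint speeds; "joint_torque": joint torques, N m; "tcp_pos": TCP position; "tcp_rot": TCP orientation; "wrist_force": force on the tool from outside, world axes, zero at the start; "torque": the same for the moment, N m; "finger_gap": finger opening in m.
Only numpy, scipy, OpenCV 4.12 (cv2) and the standard library are available. Lean on these libraries where they do the work, as an engineer would, in place of code of your own. Each camera call takes 0.05 s, during which the arm holds its last target. There are 200 camera calls.

## Working session

There is one attempt and no reset: what is moved stays moved. The work goes in short steps, Python scripts to look and compute and a shell command to move; the robot and the scene stay as the last step left them, time stands still between calls to the robot, and variables do not carry over. Pictures are saved under pics/ and viewed, about 8 in all and at most 12, crops included, and the job is handed in when it is done.

```bash
mkdir -p pics; ls; cat > h.py <<'E'
import numpy as np,cv2,json
from rig import bot,viewer
def snap(n,f):
    d=viewer.grab_frame(n); cv2.imwrite(f'pics/{f}.png',d['color'][...,::-1])
    np.savez(f'pics/{f}.npz',K=[d['fx'],d['fy'],d['cx'],d['cy']],V=d['view']); return d
def ray(f,u,v):
    d=np.load(f'pics/{f}.npz');fx,fy,cx,cy=d['K'];V=d['V']
    r=V[:3,:3].T@np.array([(u-cx)/fx,(v-cy)/fy,1]);o=-V[:3,:3].T@V[:3,3];return o,r
def atz(f,u,v,z):
    o,r=ray(f,u,v);return o+r*(z-o[2])/r[2]
def proj(f,p):
    d=np.load(f'pics/{f}.npz');fx,fy,cx,cy=d['K'];c=d['V'][:3,:3]@np.array(p)+d['V'][:3,3];return np.array([fx*c[0]/c[2]+cx,fy*c[1]/c[2]+cy])
def tri(obs):
    A=np.zeros((3,3));b=np.zeros(3)
    for f,u,v in obs:
        o,r=ray(f,u,v);r=r/np.linalg.norm(r);P=np.eye(3)-np.outer(r,r);A+=P;b+=P@o
    return np.linalg.solve(A,b)
E
python3 - <<'E'
from h import *
for n in('scene','side','wrist'): snap(n,n+'0')
ims=[cv2.imread(f'pics/{n}0.png') for n in('scene','side','wrist')]
cv2.imwrite('pics/a.png',cv2.resize(ims[0],(800,600),interpolation=cv2.INTER_CUBIC));cv2.imwrite('pics/b.png',cv2.resize(ims[1],(800,600),interpolation=cv2.INTER_CUBIC))
cv2.imwrite('pics/c.png',cv2.resize(ims[2],(800,600),interpolation=cv2.INTER_CUBIC))
s=bot.sense();print(s['time'],s['tcp_rot'],s['finger_gap'],s['wrist_force'])
for n in('scene0','side0','wrist0'):
    d=np.load(f'pics/{n}.npz');print(d['K'],-d['V'][:3,:3].T@d['V'][:3,3])
E
```

```text
pics
0.15 [[ 9.99999471e-01 -3.28186850e-05 -1.02802564e-03]
 [-3.26042092e-05 -9.99999978e-01  2.08644928e-04]
 [-1.02803247e-03 -2.08611300e-04 -9.99999450e-01]] 0.08817193529306976 [-0.34252208 -0.53069556 -0.08553388]
[487.80555069 487.80555069 249.61150039 198.05899033] [1.22963271 0.58646667 0.69763595]
[471.98406096 471.98406096 255.71421118 197.82664601] [0.49064062 0.67299789 0.81684322]
[287.94449945 287.94449945 251.23677307 194.2404811 ] [0.55059985 0.06767779 0.38367168]
```

View pics/a.png

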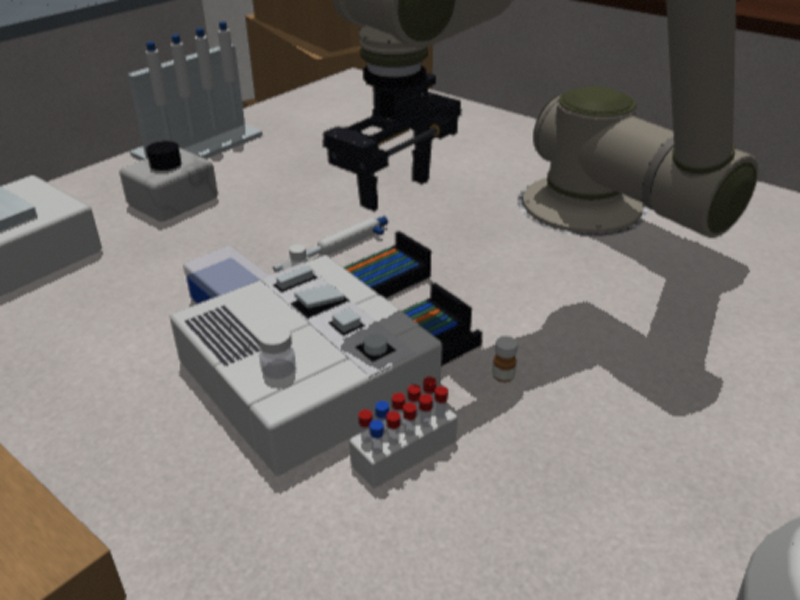

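View pics/c.png

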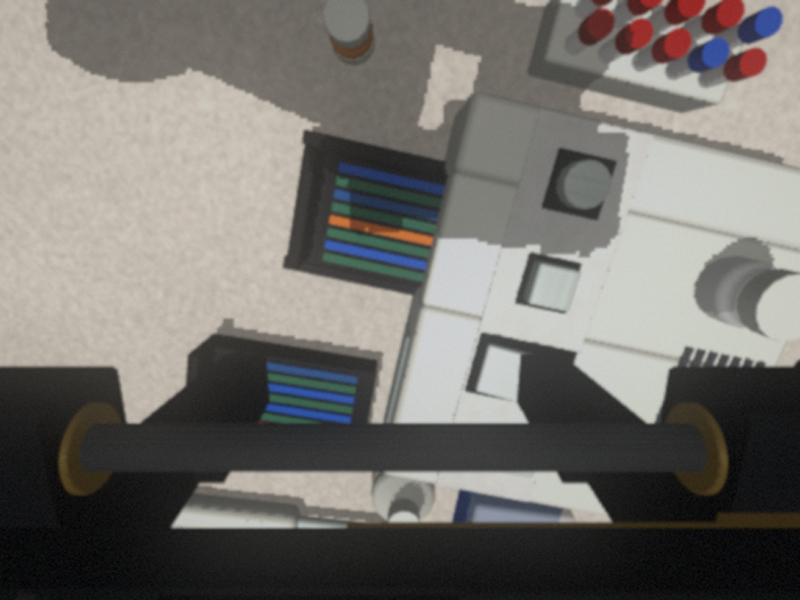

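Scene view shows the row from left: round (375,345), square (347,318), rocker (320,298), bar (294,275). The wrist view shows round (583,183), square (550,283), the rocker at about (500,370), and the cassette end plate at the left edge of the bay, about (303,200).

View pics/b.png

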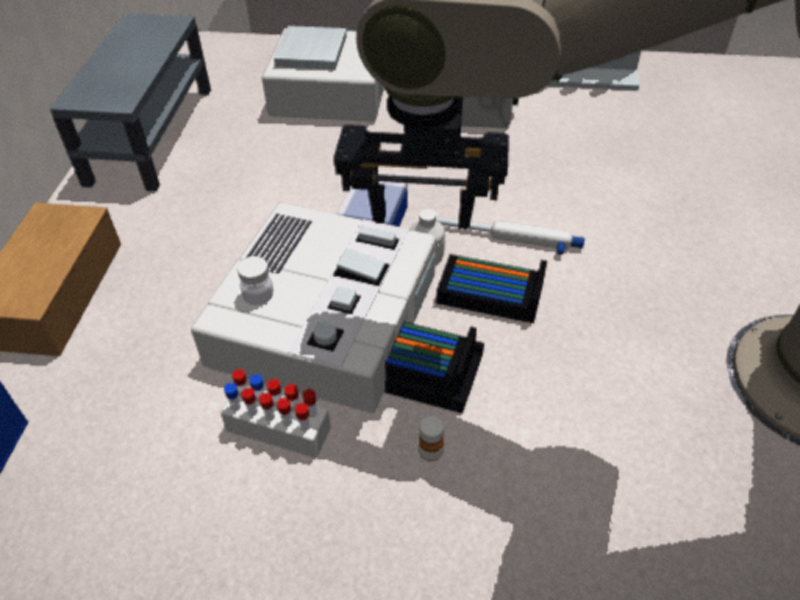

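```bash
cat > m.py <<'E'
from h import *
k=.64
obs={'round':[('scene0',375,342),('side0',326,333),('wrist0',587,183)],'square':[('scene0',347,317),('side0',344,298),('wrist0',553,284)],'bar':[('scene0',294,276),('side0',378,238)],'jar':[('scene0',277,335),('side0',253,264)],
'plateL':[('scene0',469,299),('side0',473,331),]}
P={}
for n,o in obs.items():
    P[n]=tri([(f,u*k,v*k) for f,u,v in o]);print(n,P[n].round(4))
a=P['round']-P['bar'];print(np.hypot(*a[:2]),np.degrees(np.arctan2(-a[0],a[1])))
for n in('round','square'): print(n,[atz(f,u*k,v*k,.101).round(4) for f,u,v in obs[n]])
print('bar',[atz(f,u*k,v*k,.101).round(4) for f,u,v in obs['bar']])
# end plate top outer edge in wrist view, z=.066
for uv in((303,131),(285,267)): print(atz('wrist0',uv[0]*k,uv[1]*k,.066).round(4))
E
python3 m.py
```

```text
round [0.6678 0.0667 0.0964]
square [0.6534 0.0035 0.0974]
bar [ 0.6238 -0.1313  0.0896]
jar [ 0.7719 -0.0021  0.1385]
plateL [0.4773 0.0597 0.0802]
0.20279934473279526 -12.547133011865693
round [array([0.6736, 0.0705, 0.101 ]), array([0.6635, 0.0704, 0.101 ]), array([0.6683, 0.0677, 0.101 ])]
square [array([0.6575, 0.0065, 0.101 ]), array([0.6507, 0.0069, 0.101 ]), array([0.6534, 0.005 , 0.101 ])]
bar [array([ 0.6341, -0.12  ,  0.101 ]), array([ 0.6214, -0.1166,  0.101 ])]
[0.4909 0.1012 0.066 ]
[0.4733 0.0099 0.066 ]
```

```bash
python3 -m creep '[[[0.02,0.005,0.007,0,0,-9.6],[0.04,0.011,0.014,0,0,-19.2],[0.06,0.016,0.02,0,0,-28.8],[0.08,0.022,0.027,0,0,-38.4],[0.10,0.027,0.034,0,0,-48],[0.12,0.032,0.041,0,0,-57.6],[0.14,0.038,0.048,0,0,-67.2],[0.16,0.043,0.055,0,0,-77]]]' 1 20
python3 -m creep '[[[0,0,0,0,0,0],[0,0,0,0,0,0]]]' 
python3 - <<'E'
from h import *
snap('wrist','wrist1');snap('scene','scene1');snap('side','side1')
im=cv2.imread('pics/wrist1.png');cv2.imwrite('pics/d.png',cv2.resize(im,(800,600),interpolation=cv2.INTER_CUBIC))
E
```

```text
time: 1.15
tcp_pos: [0.7106, -0.0432, 0.349]
tcp_rot: [[0.22, 0.976, -0.001], [0.976, -0.22, 0.0], [0.0, -0.001, -1.0]]
wrist_force: [0.3, 0.2, -0.1]
finger_gap: 0.0103
time: 1.4
tcp_pos: [0.7095, -0.0428, 0.3499]
tcp_rot: [[0.228, 0.974, -0.0], [0.974, -0.228, 0.0], [0.0, -0.0, -1.0]]
wrist_force: [-0.9, -0.9, 0.2]
finger_gap: 0.0002
```

View pics/d.png

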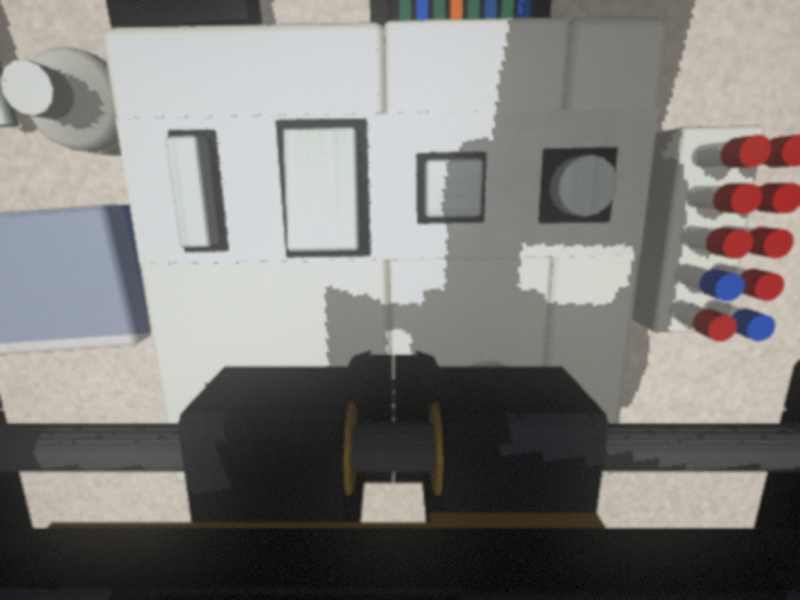

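Wrist close view: bar top centre (188,190), rocker (321,188), square (455,187), round (586,185). Front top edge runs from (110,28) to (665,20); the fingers are closed at about (393,360).

```bash
cat > m2.py <<'E'
from h import *
k=.64
o={'bar':(188,190),'rock':(321,188),'sq':(455,187),'round':(586,185)}
P={n:atz('wrist1',u*k,v*k,.101) for n,(u,v) in o.items()}
for n in P: print(n,P[n].round(4))
print('sq tri',tri([('wrist1',455*k,187*k),('wrist0',553*k,284*k),('scene0',347*k,317*k),('side0',344*k,298*k)]).round(4))
print('round tri',tri([('wrist1',586*k,185*k),('wrist0',587*k,183*k)]).round(4))
a=P['round']-P['bar'];print(np.hypot(*a[:2])/3,np.degrees(np.arctan2(-a[0],a[1])))
for uv in((110,28),(665,20)): print('front',atz('wrist1',uv[0]*k,uv[1]*k,.085).round(4))
E
python3 m2.py
```

```text
bar [ 0.6259 -0.1249  0.101 ]
rock [ 0.6399 -0.0609  0.101 ]
sq [0.6545 0.0033 0.101 ]
round [0.6683 0.0661 0.101 ]
sq tri [0.6538 0.0036 0.0975]
round tri [0.669  0.0675 0.0984]
0.06520572386564404 -12.536940355505454
front [ 0.5441 -0.1424  0.085 ]
front [0.6019 0.1188 0.085 ]
```

```bash
python3 -m creep '[[[-0.016,-0.021,0,0,0,0],[-0.033,-0.042,0,0,0,0],[-0.033,-0.042,0.03,0,0,0],[-0.033,-0.042,0.06,0,0,0],[-0.033,-0.042,0.068,0,0,0],[-0.033,-0.042,0.068,0,0,0]]]'
python3 - <<'E'
from h import *
snap('wrist','wrist2');snap('scene','scene2');snap('side','side2')
a=cv2.imread('pics/wrist2.png')[60:260,100:400];b=cv2.imread('pics/side2.png')[100:300,120:320];c=cv2.imread('pics/scene2.png')[140:340,100:300]
cv2.imwrite('pics/e.png',np.vstack([cv2.resize(np.hstack([b,c]),(800,400),interpolation=cv2.INTER_CUBIC),cv2.resize(a,(300,200))[:,:].repeat(1,0) if 0 else np.hstack([a,np.zeros((200,500,3),np.uint8)])]))
E
```

```text
time: 2.3
tcp_pos: [0.6617, -0.0656, 0.2823]
tcp_rot: [[0.225, 0.974, 0.0], [0.974, -0.225, -0.0], [-0.0, 0.0, -1.0]]
wrist_force: [-0.0, 0.5, -0.6]
finger_gap: 0.0002
```

View pics/e.png

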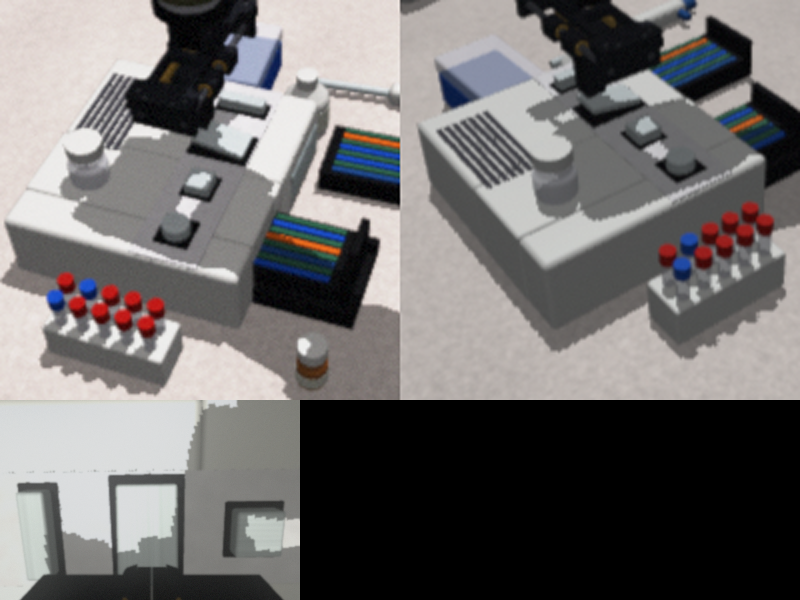

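Closed fingers (crop, 152,570) stand centred over the rocker's far half (117–182). Press.

```bash
python3 -m creep '[[[0,0,0.005,0,0,0],[0,0,0.009,0,0,0],[0,0,0.012,0,0,0],[0,0,0.015,0,0,0],[0,0,0.0175,0,0,0],[0,0,0.0175,0,0,0]]]'
```

```text
time: 3.2
tcp_pos: [0.6619, -0.0658, 0.2649]
tcp_rot: [[0.225, 0.974, 0.002], [0.974, -0.225, -0.0], [-0.0, 0.002, -1.0]]
wrist_force: [2.3, -0.5, 3.2]
finger_gap: 0.0007
```

```bash
python3 -m creep '[[[0,0,0.001,0,0,0],[0,0,0.002,0,0,0],[0,0,0.002,0,0,0]]]'; python3 -m creep '[[[0,0,0.001,0,0,0],[0,0,0.002,0,0,0],[0,0,0.002,0,0,0]]]'
```

```text
time: 3.58
tcp_pos: [0.6618, -0.0657, 0.2646]
tcp_rot: [[0.225, 0.974, 0.003], [0.974, -0.225, -0.001], [-0.0, 0.003, -1.0]]
wrist_force: [-0.7, 0.2, 15.2]
finger_gap: 0.0004
time: 3.95
tcp_pos: [0.6616, -0.0656, 0.2643]
tcp_rot: [[0.225, 0.974, 0.005], [0.974, -0.225, -0.002], [-0.001, 0.005, -1.0]]
wrist_force: [-6.9, 1.6, 24.8]
finger_gap: 0.0006
```

```bash
python3 -m creep '[[[0,0,-0.02,0,0,0],[0,0,-0.05,0,0,0],[0.02,-0.03,-0.056,0,0,0],[0.04,-0.06,-0.056,0,0,0],[0.06,-0.09,-0.056,0,0,0],[0.076,-0.123,-0.056,0,0,0],[0.076,-0.123,-0.056,0,0,0],[0.076,-0.123,-0.056,0,0,0]]]'
python3 - <<'E'
from h import *
snap('wrist','wrist3');snap('scene','scene3');snap('side','side3')
a=cv2.imread('pics/wrist3.png')[0:300];b=cv2.imread('pics/side3.png')[100:300,120:320];c=cv2.imread('pics/scene3.png')[140:340,100:300]
o=np.zeros((600,800,3),np.uint8);o[:300,:512]=a;o[300:,:300]=cv2.resize(b,(300,300));o[300:,300:600]=cv2.resize(c,(300,300));cv2.imwrite('pics/f.png',o)
E
```

```text
time: 4.95
tcp_pos: [0.5593, 0.0357, 0.3162]
tcp_rot: [[0.225, 0.974, 0.0], [0.974, -0.225, -0.0], [-0.0, 0.0, -1.0]]
wrist_force: [1.3, -0.2, 0.3]
finger_gap: 0.0008
```

View pics/f.png

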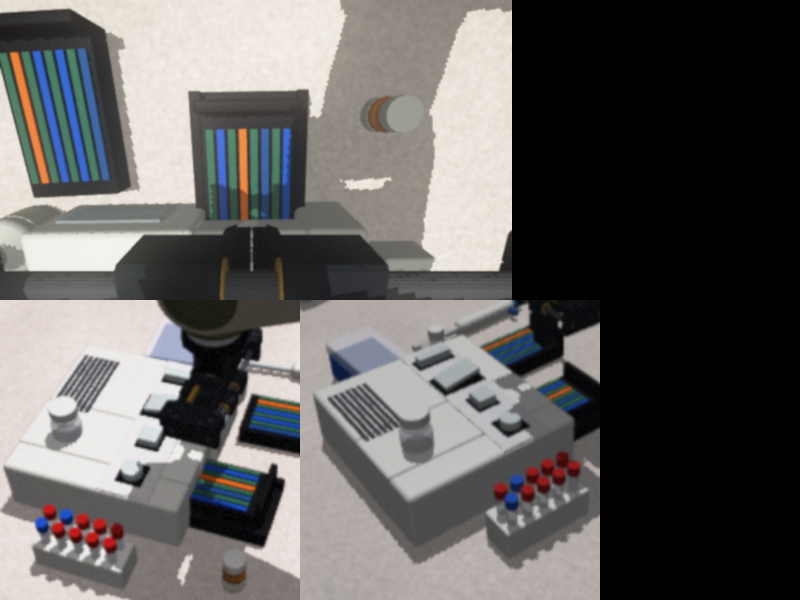

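```bash
python3 - <<'E'
from h import *
O=np.array([.6472,-.0291]);c,s=np.cos(np.radians(12.5)),np.sin(np.radians(12.5))
ax=np.array([c,-s]);ay=np.array([s,c])
for uv in((197,95),(301,95),(248,90),(248,100),(248,120)):
    p=atz('wrist3',*uv,.066)[:2];print(uv,((p-O)@ax).round(4),((p-O)@ay).round(4))
g=cv2.imread('pics/wrist3.png').mean(2)[82:132,240:256].mean(1).round();print(g)
E
```

```text
(197, 95) -0.1823 0.0056
(301, 95) -0.1815 0.0842
(248, 90) -0.1855 0.0442
(248, 100) -0.1783 0.0441
(248, 120) -0.1636 0.0439
[231. 231. 232. 232. 232. 232. 232. 228. 210. 155. 104.  88.  86.  86.
  85.  84.  80.  75.  75.  78.  80.  79.  78.  78.  76.  74.  72.  71.
  67.  62.  57.  56.  58.  59.  63.  67.  70.  71.  70.  70.  69.  69.
  68.  68.  67.  70.  85. 106. 117. 119.]
```

Rocker now shows its near end up (on). Cassette end plate: rows ~98–112, columns 195–301, centred on the fingers' column (251). Back off, descend, and push.

```bash
python3 -m creep '[[[0,-0.04,0,0,0,0],[0,-0.08,0,0,0,0],[0,-0.115,0,0,0,0],[0,-0.115,0.03,0,0,0],[0,-0.115,0.06,0,0,0],[0,-0.115,0.09,0,0,0],[0,-0.115,0.106,0,0,0],[0,-0.115,0.106,0,0,0]]]'; python3 -m creep '[[[0,0.005,0,0,0,0],[0,0.01,0,0,0,0],[0,0.015,0,0,0,0],[0,0.02,0,0,0,0],[0,0.025,0,0,0,0],[0,0.03,0,0,0,0],[0,0.035,0,0,0,0],[0,0.04,0,0,0,0]]]'
```

```text
time: 6.1
tcp_pos: [0.4472, 0.0615, 0.2094]
tcp_rot: [[0.226, 0.974, -0.002], [0.974, -0.226, 0.0], [-0.0, -0.002, -1.0]]
wrist_force: [-0.1, -0.1, 0.9]
finger_gap: 0.0004
time: 7.1
tcp_pos: [0.486, 0.0529, 0.2102]
tcp_rot: [[0.225, 0.974, -0.0], [0.974, -0.225, 0.0], [-0.0, -0.0, -1.0]]
wrist_force: [-2.8, 0.6, 2.6]
finger_gap: 0.0004
```

```bash
python3 -m creep '[[[0,0.006,0,0,0,0],[0,0.012,0,0,0,0],[0,0.018,0,0,0,0],[0,0.024,0,0,0,0],[0,0.03,0,0,0,0],[0,0.036,0,0,0,0],[0,0.042,0,0,0,0],[0,0.046,0,0,0,0]]]'; python3 -m creep '[[[0,0.002,0,0,0,0],[0,0.004,0,0,0,0],[0,0.006,0,0,0,0]]]'
```

```text
time: 8.1
tcp_pos: [0.531, 0.0424, 0.2102]
tcp_rot: [[0.225, 0.974, 0.0], [0.974, -0.225, -0.0], [0.0, 0.0, -1.0]]
wrist_force: [-2.4, 0.8, 1.0]
finger_gap: 0.0005
time: 8.48
tcp_pos: [0.5352, 0.0416, 0.2102]
tcp_rot: [[0.224, 0.974, -0.006], [0.974, -0.224, 0.001], [-0.0, -0.006, -1.0]]
wrist_force: [-16.0, 2.6, 12.1]
finger_gap: 0.0003
```

```bash
python3 -m creep '[[[0,0.001,0,0,0,0],[0,0.002,0,0,0,0],[0,0.002,0,0,0,0]]]'
```

```text
time: 8.85
tcp_pos: [0.5359, 0.0415, 0.2102]
tcp_rot: [[0.224, 0.975, -0.01], [0.975, -0.224, 0.001], [-0.001, -0.01, -1.0]]
wrist_force: [-20.2, 2.6, 13.6]
finger_gap: 0.0004
```

```bash
python3 -m creep '[[[0,-0.01,0,0,0,0],[0,-0.03,0,0,0,0],[0,-0.03,-0.04,0,0,0],[0,-0.03,-0.08,0,0,0],[0,-0.0,-0.106,0,0,0],[0,0.04,-0.106,0,0,0],[0,0.06,-0.106,0,0,0],[0,0.06,-0.106,0,0,0]]]'
python3 - <<'E'
from h import *
snap('wrist','wrist4');snap('side','side4');snap('scene','scene4')
a=cv2.imread('pics/wrist4.png')[0:300];b=cv2.imread('pics/side4.png')[100:300,120:320];c=cv2.imread('pics/scene4.png')[140:340,100:300]
o=np.zeros((600,800,3),np.uint8);o[:300,:512]=a;o[300:,:300]=cv2.resize(b,(300,300));o[300:,300:600]=cv2.resize(c,(300,300));cv2.imwrite('pics/g.png',o)
E
```

```text
time: 9.85
tcp_pos: [0.5975, 0.0269, 0.3159]
tcp_rot: [[0.225, 0.974, 0.001], [0.974, -0.225, -0.0], [0.0, 0.001, -1.0]]
wrist_force: [0.1, 0.5, -1.4]
finger_gap: 0.0003
```

View pics/g.png

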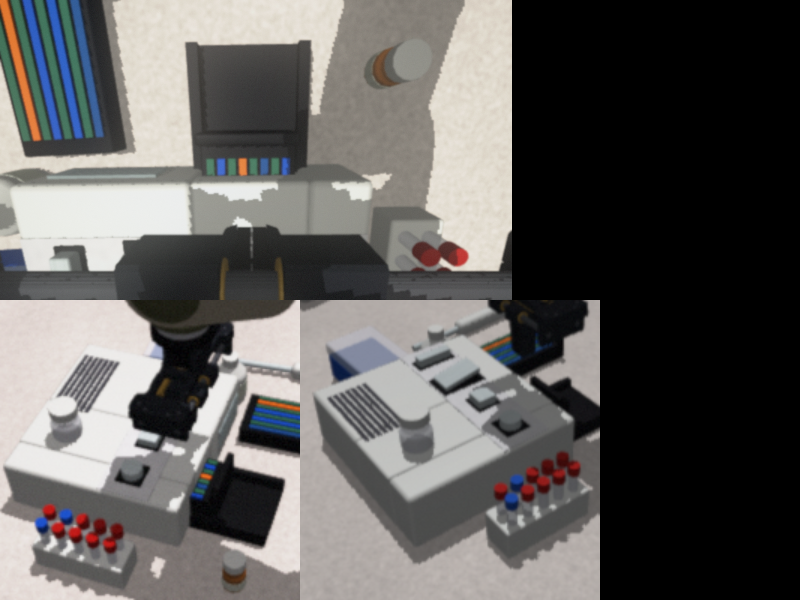

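Cassette is in; outer plate edge at rows ~133–136, tray end at ~43, analyser front edge at ~170. Check the distances.

```bash
python3 - <<'E'
from h import *
O=np.array([.6472,-.0291]);c,s=np.cos(np.radians(12.5)),np.sin(np.radians(12.5))
ax=np.array([c,-s]);ay=np.array([s,c])
for u,v,z in((248,43,.012),(240,132,.066),(240,135,.066),(240,145,.066),(90,177,.085),(90,183,.085)):
    p=atz('wrist4',u,v,z)[:2];print(v,((p-O)@ax).round(4),((p-O)@ay).round(4))
print(cv2.imread('pics/wrist4.png').mean(2)[36:185,236:250].mean(1).round())
t=bot.sense();p=t['tcp_pos'];d=np.array([.6543,.0035])-p[:2];R=t['tcp_rot'];print(R[:2,:2].T@d,p[2]-.166)
E
```

```text
43 -0.1901 0.0439
132 -0.1151 0.0373
135 -0.1128 0.0372
145 -0.1051 0.0371
177 -0.0844 -0.0743
183 -0.0799 -0.075
[219. 220. 220. 221. 223. 223. 221. 206. 160. 103.  80.  79.  79.  77.
  77.  76.  76.  76.  75.  74.  74.  73.  73.  72.  72.  71.  71.  70.
  70.  69.  68.  68.  68.  67.  67.  66.  66.  65.  65.  64.  64.  64.
  64.  63.  62.  63.  63.  62.  61.  61.  60.  61.  59.  60.  60.  60.
  60.  59.  60.  59.  59.  59.  58.  58.  58.  58.  59.  58.  58.  58.
  58.  58.  57.  57.  57.  57.  57.  57.  57.  56.  56.  56.  56.  57.
  56.  56.  56.  56.  56.  56.  56.  56.  55.  50.  40.  34.  34.  39.
  48.  55.  58.  58.  57.  56.  54.  52.  50.  47.  43.  43.  47.  53.
  57.  58.  57.  58.  59.  59.  59.  59.  59.  66.  85. 105. 110. 110.
 109. 110. 109. 109. 108. 108. 109. 109. 110. 110. 110. 109. 104. 102.
 109. 112. 114. 116. 121. 137. 169. 202. 220.]
[-0.01031074  0.06199987] 0.15022089399458863
```

```bash
python3 -m creep '[[[-0.005,0.031,0,0,0,0],[-0.010,0.062,0,0,0,0],[-0.010,0.062,0.02,0,0,0],[-0.010,0.062,0.04,0,0,0],[-0.010,0.062,0.046,0,0,0],[-0.010,0.062,0.05,0,0,0],[-0.010,0.062,0.053,0,0,0],[-0.010,0.062,0.053,0,0,0]]]'; python3 -m creep '[[[0,0,0.0015,0,0,0],[0,0,0.003,0,0,0],[0,0,0.003,0,0,0]]]'
```

```text
time: 11.0
tcp_pos: [0.655, 0.0036, 0.2637]
tcp_rot: [[0.225, 0.974, 0.001], [0.974, -0.225, -0.0], [0.0, 0.001, -1.0]]
wrist_force: [-0.2, -0.9, 0.3]
finger_gap: 0.0007
time: 11.38
tcp_pos: [0.6551, 0.0036, 0.2614]
tcp_rot: [[0.225, 0.974, 0.001], [0.974, -0.225, -0.0], [0.0, 0.001, -1.0]]
wrist_force: [-3.6, 1.0, 8.1]
finger_gap: 0.0006
```

```bash
python3 -m creep '[[[0,0,0.001,0,0,0],[0,0,0.002,0,0,0],[0,0,0.002,0,0,0]]]';python3 -m creep '[[[0,0,0.001,0,0,0],[0,0,0.001,0,0,0]]]'
```

```text
time: 11.75
tcp_pos: [0.6549, 0.0037, 0.2613]
tcp_rot: [[0.225, 0.974, 0.003], [0.974, -0.225, -0.001], [-0.0, 0.003, -1.0]]
wrist_force: [-7.7, 1.4, 19.4]
finger_gap: 0.0006
time: 12.0
tcp_pos: [0.6548, 0.0037, 0.2612]
tcp_rot: [[0.225, 0.974, 0.004], [0.974, -0.225, -0.001], [-0.0, 0.004, -1.0]]
wrist_force: [-10.5, 2.4, 25.3]
finger_gap: 0.0007
```

```bash
python3 -m creep '[[[0,0,-0.03,0,0,0],[0,0,-0.058,0,0,0],[-0.04,0,-0.058,0,0,0],[-0.09,0,-0.058,0,0,0],[-0.131,0,-0.058,0,0,0],[-0.131,0,-0.058,0,0,0],[-0.131,0,-0.058,0,0,0]]]'
python3 - <<'E'
from h import *
snap('wrist','wrist5');snap('side','side5');snap('scene','scene5')
a=cv2.imread('pics/wrist5.png')[0:300];b=cv2.imread('pics/side5.png')[100:300,120:320];c=cv2.imread('pics/scene5.png')[140:340,100:300]
o=np.zeros((600,800,3),np.uint8);o[:300,:512]=a;o[300:,:300]=cv2.resize(b,(300,300));o[300:,300:600]=cv2.resize(c,(300,300));cv2.imwrite('pics/h.png',o)
E
```

```text
time: 12.88
tcp_pos: [0.6257, -0.1236, 0.3151]
tcp_rot: [[0.225, 0.974, 0.0], [0.974, -0.225, 0.0], [0.0, -0.0, -1.0]]
wrist_force: [0.5, 0.1, -0.6]
finger_gap: 0.0001
```

View pics/h.png

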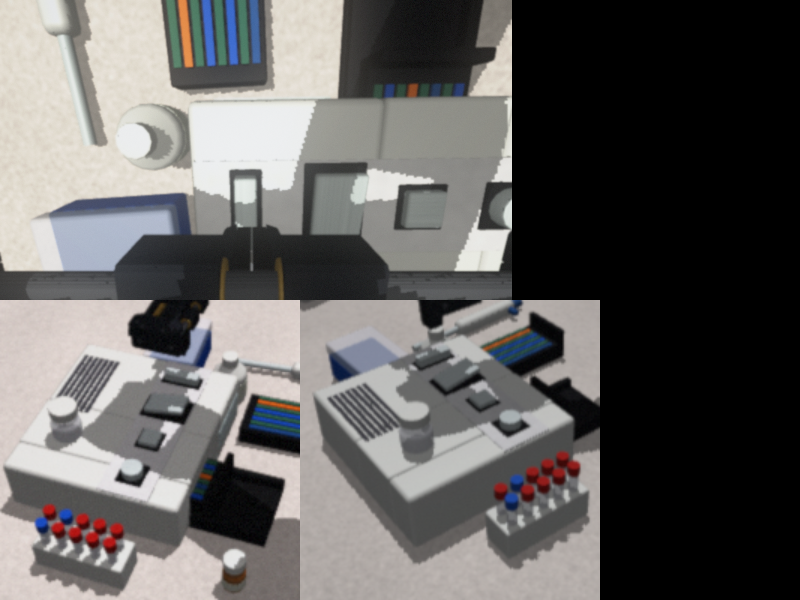

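Lock key is down (square at 422,207 flat in its recess), rocker on. Bar's near part at columns 237–256 against fingers at 251: shift −3 mm in tool x, then press start and release.

```bash
python3 -m creep '[[[-0.003,0,0.02,0,0,0],[-0.003,0,0.04,0,0,0],[-0.003,0,0.046,0,0,0],[-0.003,0,0.05,0,0,0],[-0.003,0,0.053,0,0,0],[-0.003,0,0.055,0,0,0],[-0.003,0,0.057,0,0,0],[-0.003,0,0.057,0,0,0]]]'; python3 -m creep '[[[0,0,0.001,0,0,0],[0,0,0.001,0,0,0]]]'
```

```text
time: 14.02
tcp_pos: [0.6248, -0.1266, 0.2611]
tcp_rot: [[0.225, 0.974, 0.003], [0.974, -0.225, -0.001], [0.0, 0.003, -1.0]]
wrist_force: [-6.5, 4.9, 18.4]
finger_gap: 0.0002
time: 14.28
tcp_pos: [0.6248, -0.1265, 0.261]
tcp_rot: [[0.224, 0.974, 0.003], [0.974, -0.224, -0.001], [-0.0, 0.003, -1.0]]
wrist_force: [-8.2, 6.2, 24.5]
finger_gap: 0.0004
```

Start bottomed out at tip height 0.095 m with 24 N. Release and clear away.

```bash
python3 -m creep '[[[0,0,-0.02,0,0,0],[0,0,-0.05,0,0,0],[0,0,-0.09,0,0,0],[0,-0.04,-0.12,0,0,0],[0,-0.08,-0.12,0,0,0],[0,-0.10,-0.12,0,0,0],[0,-0.10,-0.12,0,0,0]]]'
python3 - <<'E'
from h import *
snap('wrist','wrist6');snap('side','side6');snap('scene','scene6')
a=cv2.imread('pics/wrist6.png')[0:300];b=cv2.imread('pics/side6.png')[100:300,120:320];c=cv2.imread('pics/scene6.png')[140:340,100:300]
o=np.zeros((600,800,3),np.uint8);o[:200,:512]=a[100:];o[200:,:400]=cv2.resize(b,(400,400),interpolation=cv2.INTER_CUBIC);o[200:,400:]=cv2.resize(c,(400,400),interpolation=cv2.INTER_CUBIC);cv2.imwrite('pics/i.png',o)
E
```

```text
time: 15.15
tcp_pos: [0.5268, -0.1044, 0.3779]
tcp_rot: [[0.225, 0.974, 0.001], [0.974, -0.225, -0.001], [-0.001, 0.001, -1.0]]
wrist_force: [-0.4, -0.3, -0.4]
finger_gap: 0.0005
```

View pics/i.png

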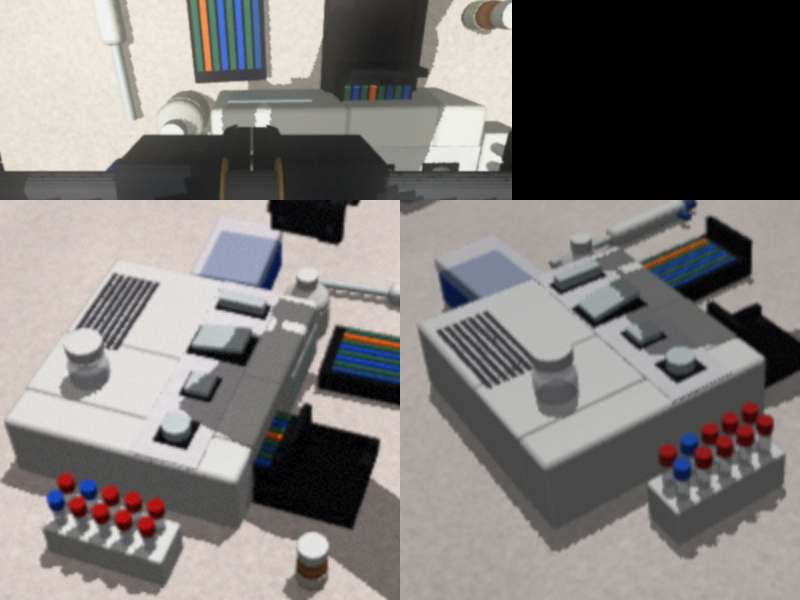

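The rocker's near end is up (on), the lock key is low (200,383), the bar is back up (243,300), the round key is up, the cassette is home, and the bystanders are unmoved.

```bash
python3 -c "
from rig import bot
print(bot.finish_job())"
```

```text
the job is handed in; nothing more can be done
None
```

The job is done and handed in at about 15 s of the 48 s allowed. I used closed fingers throughout, in the order asked; no verdict was reported.

| Step | What happened | Last check |
|---|---|---|
| Power rocker | Far end pressed to its stop, 25 N | Near end stands up in the last pictures (on) |
| Cassette | Pushed until it stopped hard, about 20 N | End plate 1–2 mm from the expected home position, within camera accuracy |
| Square lock key | Pressed to its stop, tip at about 95 mm, 25 N | Still down in the last pictures |
| Start bar | Pressed to its stop, tip at about 95 mm, 24 N, then released | Back up in the last pictures |

The round stop key was not touched, the bystanders look unmoved, and the arm stands clear.

- **Triangulated heights:** the heights of the key tops measured from two or three views came out about 3 to 11 mm below the stated 101 mm. I used the stated height, and where the keys stopped agreed with it.
- **Start bar aim:** the close look showed the bar about 3 mm off my first estimate, so I corrected before pressing.
- **Early lock reading:** partway down, the lock key showed only 0.3 N where I expected about 2.5 N. It reached its stop normally after that.

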